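Clip the tilt probe onto the worm-driven stage and crank it up one division

TASK

Draw the tilt probe out of its sleeve by the red tail, lay it down flat on the bench and let go, then take it again by its middle and press it down into the two orange clips on the level tilt stage, middle of the probe midway between the clips and red tail toward the tall backstop plate, until both clips have snapped over it, and let go. Then turn the handwheel clockwise, about four turns, to raise the stage's pointer one division, from the long black line to the long green line (10 degrees), and leave it there with the probe still in its clips. Leave everything else on the bench where it is.

Things in the scene. Friction and masses are not known exactly. Their poses are not given: they have to be found in the camera images.
- tilt_probe: Tilt probe, a bar 170 mm long, 0.2 kg: round aluminium body 28 mm thick, with a square cap 32x32 mm, 30 mm long, on each end: red tail, black head. Origin: middle of its axis; x runs along it from tail (-85 mm) to head (+85 mm). The caps keep it from rolling: on the bench its axis is 16 mm up. It starts in the sleeve, tail out, drooping 2 degrees.
- probe_tail (a point): Centre of the red tail cap, on the probe's axis 70 mm from its middle. At the start about 75 mm of the tail end stick out of the sleeve, the tail's axis about 16 mm above the bench.
- sleeve: Grey storage sleeve fixed to the bench, 100 mm long, 48 wide, 48 high, white patch and yellow stripe on its roof; bore 40x40 mm, 4 mm floor, open at the striped end, closed at the other. Origin: centre of its underside; -x points out of the mouth (at x = -50 mm). Drawn about 100 mm straight out along -x, the probe is clear of it.
- clip_seat (a point): On the tilt stage: where the middle of the probe's axis must finally lie, 106 mm above the bench when level, 26 mm above the steel tilting table (200 mm long in y, 64 mm wide). The point turns with the table: y along the clips' common axis, z up off the table, x across, away from the handwheel. The seated probe lies along y with its red tail at -y.
- clip_a (a point): Centre of one orange spring clip, at the seat's axis, 36 mm toward the backstop from clip_seat; 14 mm wide along the axis. Its two sprung arms lean in to a 20 mm gap 12 mm above the axis, and flare out above to 50 mm, 23 mm above the axis. Pressing the 28 mm body straight down takes 10 to 20 N for both clips, then the arms snap over it and it rests in a V saddle.
- clip_b (a point): Centre of the other, equal clip, 36 mm from clip_seat the other way. Between the two clips 58 mm is free for fingers, down to the table.
- backstop (a point): Middle of the top edge of the aluminium backstop plate, 60 mm wide, 6 mm thick, upright across the table's end, its inner face at y = -94 mm from clip_seat, its top 66 mm above the seat. The red tail comes to about 9 mm from it, which leaves no room for a gripper at the tail: hold the probe by its middle.
- tilt_table (a joint): Tilt of the stage's table in rad, about the seat's x direction, 41 mm under the seat; 0 is level, positive lifts the backstop end. It starts within 1 degree of level. One division up is 10 degrees, 0.1745 rad. The worm is self-locking: only the handwheel moves the table.
- green_mark (a point): The green dot on the long green line (10 degrees) of the white scale at the backstop end, which faces the handwheel's side: short lines every 2 degrees, a long black line at 0. A red pointer on the table, 100 mm long from the tilt axis, moves up over it; the lines are 17 mm apart.
- crank (a joint): Angle of the handwheel in rad, growing clockwise seen from above; crank = 144 x tilt_table: one turn clockwise lifts the table 2.5 degrees, 4 turns make a division (10 degrees is crank = 25.13). At whole turns (0, 2 pi, ...) the handle stands next to the fixed red pin beside the wheel. Friction about 0.03 N m; end stops at -4 and 32 rad.
- crank_axis (a point): Point on the upright axis of the black horizontal handwheel (90 mm diameter, top 86 mm above the bench), 107 mm above the bench: the height of the middle of the handle.
- crank_grip (a point): Middle of the handwheel's handle: an upright grey post 18 mm thick, 88 to 126 mm above the bench, 35 mm off the wheel's axis. It spins freely on its pin, so it can be held in the fingers and led round the circle with the gripper's heading unchanged.
- solder_spool: Bystander to be left alone: red reel of solder wire, 55 mm across, 51 mm high; origin at the centre of its underside.
- tape_masking: Bystander to be left alone: roll of beige masking tape, 105 mm across, 26 mm high; origin at the centre of its underside.
- note_pad: Bystander to be left alone: block of yellow notes, 76x76x18 mm; origin at the centre of its underside.
- cutters: Bystander to be left alone: flush cutters with red grips lying flat, 158 mm long; origin at the centre of its underside.
- marker_blue: Bystander to be left alone: white felt marker with a blue cap, 135 mm long, 16 mm thick; origin at the centre of its underside.

How it is judged:
On the way, in this order (a step that is already met when the one before it is completed fails the run):
1. the probe has been drawn out of the sleeve, lies flat on the bench and has been let go (contact force between the fingers and tilt_probe below 0.1 N and height (world z) of tilt_probe below 0.0185 m and angle between tilt_probe's own x axis and vertical between 1.5 and 1.64 rad and horizontal distance between tilt_probe and sleeve above 0.1 m and linear speed of tilt_probe below 0.03 m/s), for 0.2 s.
2. the probe sits in both clips, tail toward the backstop, let go, with the stage still within 3 degrees of level (x of tilt_probe in the frame of clip_seat between -0.004 and 0.004 m and z of tilt_probe in the frame of clip_seat between -0.004 and 0.003 m and y of tilt_probe in the frame of clip_seat between -0.012 and 0.012 m and angle between the x axis of tilt_probe and the y axis of clip_seat, either way round below 0.05 rad and y of probe_tail in the frame of clip_seat below -0.05 m and contact force between the fingers and tilt_probe below 0.1 N and value of joint tilt_table below 0.0524 rad), for 0.2 s.
At the end, for the whole second after the job is handed in: The probe lies seated in both clips (its axis within 4 mm across and 3 mm above the seat, middle within 12 mm along it, parallel within 3 degrees), red tail at the backstop end, the table stands at 10 degrees, within 1 degree (pointer on the green line), and all is at rest (x of tilt_probe in the frame of clip_seat between -0.004 and 0.004 m and z of tilt_probe in the frame of clip_seat between -0.004 and 0.003 m and y of tilt_probe in the frame of clip_seat between -0.012 and 0.012 m and angle between the x axis of tilt_probe and the y axis of clip_seat, either way round below 0.05 rad and y of probe_tail in the frame of clip_seat below -0.05 m and value of joint tilt_table between 0.157 and 0.192 rad and velocity of joint crank between -0.2 and 0.2 rad/s and linear speed of tilt_probe below 0.02 m/s); the robot touches nothing.
It fails at once if a bystander on the bench is shifted by more than 20 mm (distance of any of solder_spool, tape_masking, note_pad, cutters, marker_blue from where it was at the start of the episode above 0.02 m).
It also fails if it takes over 72 s, if anything falls off the work surface, if the arm or the gripper's body presses on something with over 40 N, if the wrist force passes 120 N, or if a joint passes its speed limit or range.

ROBOT

A 6-joint arm with a two-finger parallel gripper is mounted at the origin on a cart in front of the work surface, level with it; the furniture and walls round the work are solid. World frame = base frame: x ahead of the robot, y to its left, z up, the work surface at z = 0. Lengths are in m, angles in rad, forces in N, time in s.
With the tool pointing down it reaches from about 0.3 to 0.825 m from the base axis. Payload 5.4 kg.
Tool frame: the origin (TCP) lies between the finger pads; the fingertips stand 14 mm ahead of it and the grasp point (between the pads) lies 5 mm behind it; z points along the fingers, y is the line along which they close (so a half turn about z gives the same grasp; the last joint's range is limited). The gripper opens to 92 mm and grips with 3 to 60 N. Pads are 20 mm wide; open, the fingers measure 128 mm over their backs; the gripper's body (75 mm by 189 mm) begins 69 mm behind the grasp point.
Start: joints at [1.06, 0.158, 1.597, -0, 1.386, -0.21], TCP at [0.17, 0.549, 0.229] pointing down, gripper open.
Joint ranges: [-2.91, 2.91], [-0.94, 2.29], [0.18, 2.7], [-1.29, 4.43], [0.17, 2.64], [-3, 3]. Speed limits (rad/s): [2.57, 2.57, 3.14, 3.14, 3.14, 3.14].

INTERFACE

Orientations are given as a unit quaternion [w, x, y, z].
In Python, from cell import env gives the robot as it stands. The module is installed in compiled form; this text tells all that it offers.
- The arm moves only by the tool step_arm, never from a script. Its arguments are lists of equal length, an entry for each row: "claw": the closure, from -1 (fully open) to 1 (shut); "slide": the shift along the tool's x, y, z in units of 40 mm (1.0 is 40 mm), a list of three; "twist": the turn about the tool's z in units of 5 degrees (1.0 is 5 degrees). A call has 1 to 5 rows; each row is the pose to reach, as a shift and turn from the pose commanded when the call began, along the tool's axes at that moment; what a row does not reach only later rows make up. A row lasts 1/12 s, in which the tool goes at most 41.7 mm and 7.16 degrees, less where a joint would pass 70% of its speed; a pose out of reach is approached as far as the arm can. A call with a gripper value outside its range is refused whole. The fingers move at their own pace and stop on an object; "squeeze" is the grip in N (left out, the last holds). Time passes only in rows, so rows that repeat a pose let the fingers close. It gives the time, the measured TCP pose, the force, the opening and the grip force at its end, in the units of the state.
- env.observe(): the state, without advancing time (a new reading comes with each control period).
- env.capture(name): name is "side" or "top"; returns the picture (480x640x3 uint8, red, green, blue); there is no depth.
- env.camera_params(name): a dict with "intrinsics" (3x3 intrinsics, pixels), "k1" (the pictures are not rectified: a ray, as slopes to the right and down, at radius r is drawn at 1 + k1 r^2 times it, then the intrinsics apply), "rvec" (rotation vector, rad) and "tvec" (3), from world to camera coordinates, as OpenCV has them. Camera axes: x right, y down, z forward; pixel columns grow to the right and rows downward; lengths in m; the calibration is good to about 2 mm. A picture is of the moment at which its call begins. camera_params takes no time and is no camera call.
- env.hand_in(): hands the job in; it is judged then, once.
The state is a dict: "time": time; "joints": joint angles; "dq": joint speeds; "joint_torque": joint torques, N m; "position": TCP position; "tool_rot": TCP orientation; "wrist_force": force on the tool from outside, world axes, zero at the start; "moment": the same for the moment, N m; "grip_width": finger opening in m; "grasp_force": force on a finger pad.
Only numpy, scipy, OpenCV 4.12 (cv2) and the standard library are available. Lean on these libraries where they do the work, as an engineer would, in place of code of your own. Each camera call takes 0.05 s, during which the arm holds its last target. There are 200 camera calls.

## Working session

There is one attempt and no reset: what is moved stays moved. The work goes in short steps, Python scripts to look and compute and a tool call to move; the robot and the scene stay as the last step left them, time stands still between calls to the robot, and variables do not carry over. Pictures are saved under pics/ and viewed, at most 10 in all, crops included, and the job is handed in when it is done.

Besides the shell and the picture viewer there is one more tool, called after "Emit:" in YAML: its name, and indented under it one key for each argument. step_arm: Moves the arm, as the interface text tells. Its arguments: {"type":"object","properties":{"claw":{"type":"array"},"slide":{"type":"array"},"twist":{"type":"array"},"squeeze":{"type":"number"}},"required":["claw","slide","twist"]}

```bash
mkdir -p pics
cat > h.py <<'E'
import numpy as np, cv2
from cell import env
def ray(cam,uv):
    p=env.camera_params(cam);K=np.array(p['intrinsics']);k=p['k1']
    R=cv2.Rodrigues(np.array(p['rvec'],float))[0];t=np.array(p['tvec'],float)
    d=cv2.undistortPoints(np.array([[uv]],float),K,np.array([k,0,0,0,0.]))[0,0]
    return -R.T@t, R.T@np.array([d[0],d[1],1])
def at(cam,uv,z):
    c,d=ray(cam,uv);return c+d*(z-c[2])/d[2]
def tri(u1,u2):
    a,d=ray('side',u1);b,e=ray('top',u2)
    s=np.linalg.lstsq(np.c_[d,-e],b-a,rcond=None)[0]
    return (a+d*s[0]+b+e*s[1])/2, np.linalg.norm(a+d*s[0]-b-e*s[1])
def proj(cam,P):
    p=env.camera_params(cam);return cv2.projectPoints(np.array(P,float).reshape(-1,3),np.array(p['rvec'],float),np.array(p['tvec'],float),np.array(p['intrinsics']),np.array([p['k1'],0,0,0,0.]))[0][:,0]
def snap(cam,name,crop=None,f=1):
    im=env.capture(cam)[:,:,::-1];cv2.imwrite('pics/raw_'+name+'.png',im)
    if crop: x0,y0,x1,y1=crop;im=im[y0:y1,x0:x1]
    cv2.imwrite('pics/'+name+'.png',cv2.resize(im,None,fx=f,fy=f,interpolation=cv2.INTER_CUBIC))
E
python3 - <<'E'
from h import *
snap('top','t0',f=1.25);snap('side','s0',f=1.25)
print(env.observe())
for c in('top','side'):
    p=env.camera_params(c);print(p);print(ray(c,(320,240)))
E
```

```text
{'time': 0.1, 'joints': array([ 1.05991858e+00,  1.59021348e-01,  1.59807081e+00, -4.69516474e-06,
        1.38619472e+00, -2.10099424e-01]), 'dq': array([ 0.00029069, -0.00074519, -0.00400162,  0.00029871,  0.00089523,
       -0.00030207]), 'joint_torque': array([-7.38534291e-04, -3.86509037e+01, -3.22957993e+01,  7.01953447e-02,
        3.39903566e-02, -7.28163241e-05]), 'position': array([0.17010807, 0.54870701, 0.22771529]), 'tool_rot': array([-2.96643870e-04,  1.49822431e-01,  9.88712558e-01, -7.93476992e-04]), 'wrist_force': array([-0.0996536 , -1.38439595, -0.09768472]), 'moment': array([ 0.04868382, -0.04538681,  0.00056448]), 'grasp_force': 0.0, 'grip_width': 0.0921602968787563}
{'intrinsics': array([[566.03438362,   0.        , 312.69654163],
       [  0.        , 566.03438362, 240.80757665],
       [  0.        ,   0.        ,   1.        ]]), 'k1': -0.026299761987669045, 'rvec': array([ 2.1460954 , -2.19662473,  0.08786235]), 'tvec': array([0.19730544, 0.5810019 , 1.49651748])}
(array([0.44914677, 0.17220641, 1.54423746]), array([ 0.09058634, -0.00536623, -0.99595875]))
{'intrinsics': array([[517.42974195,   0.        , 311.80731083],
       [  0.        , 517.42974195, 245.49189386],
       [  0.        ,   0.        ,   1.        ]]), 'k1': -0.10653941808656303, 'rvec': array([ 1.96786694, -0.43243591,  0.27797728]), 'tvec': array([-0.46405551,  0.27980586,  1.3718886 ])}
(array([-0.05318568, -1.21800898,  0.83026658]), array([ 0.39775741,  0.82097844, -0.4100571 ]))
```

View pics/t0.png

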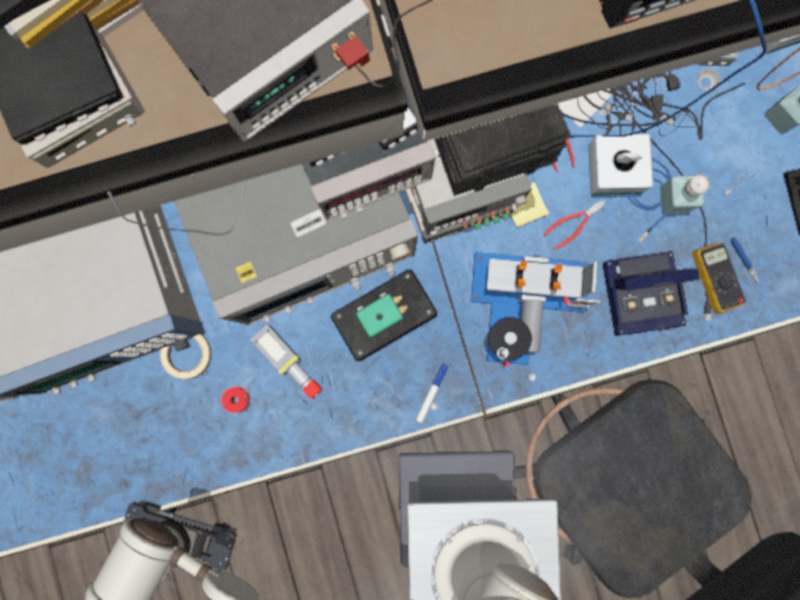

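View pics/s0.png

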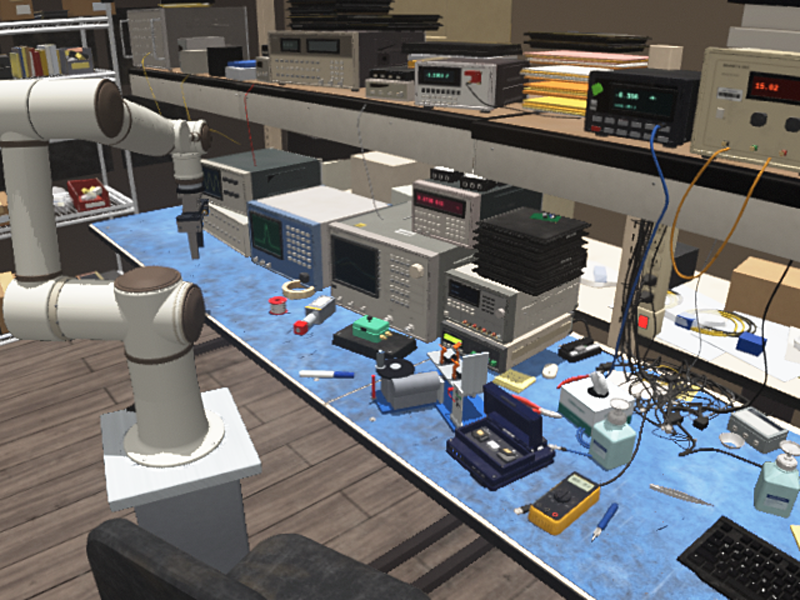

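The top view shows the sleeve at about (275,347) with the red tail at (312,388), and the stage at (540,280) with the wheel at (509,339), all in x1.25 pixels. Next I take enlarged crops.

Run:
```python
from h import *
t=cv2.imread('pics/raw_t0.png');s=cv2.imread('pics/raw_s0.png')
r=lambda im,x,y,w,h,f:cv2.resize(im[y:y+h,x:x+w],None,fx=f,fy=f,interpolation=cv2.INTER_CUBIC)
a=r(t,370,195,120,100,6) # 720x600
cv2.imwrite('pics/c1.png',a)
b=np.hstack([r(t,190,250,80,75,5),r(s,290,255,115,90,4)[:375] if 0 else r(s,290,262,80,75,5)])
cv2.imwrite('pics/c2.png',b)
```

```text
(no output)
```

View pics/c1.png

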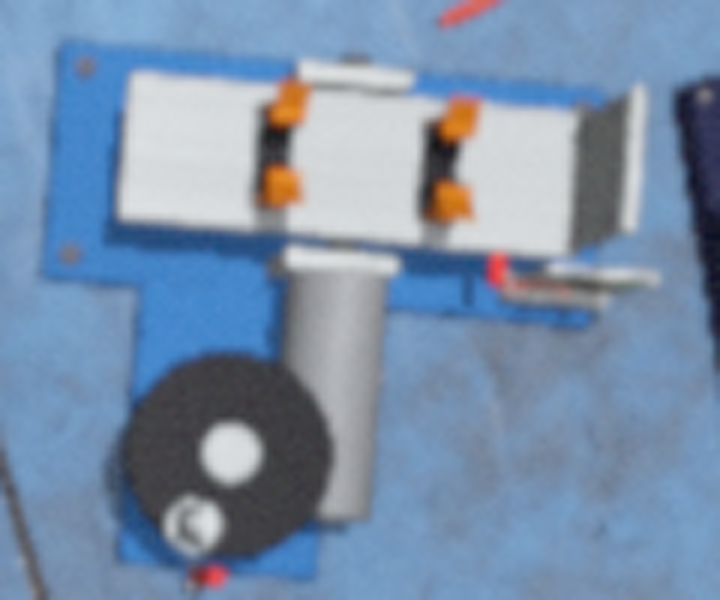

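View pics/c2.png

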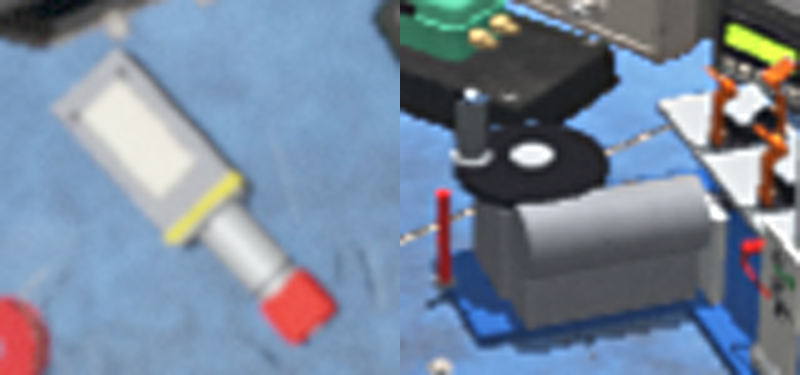

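The top crop shows the wheel centre at (227,455), handle top at (194,524) and the clips' arm blobs at (290,102), (281,187), (458,120), (450,202). The table's left end is (118,220)-(128,70). In the second crop the sleeve roof corners are (118,48), (55,108), (170,243), (242,178) and the red cap centre is about (299,303).

Run:
```python
from h import *
np.set_printoptions(precision=4,suppress=True)
A=lambda x,y,z:at('top',((x+.5)/6-.5+370,(y+.5)/6-.5+195),z)
B=lambda x,y,z:at('top',((x+.5)/5-.5+190,(y+.5)/5-.5+250),z)
S=lambda x,y:((x-400+.5)/5-.5+290,(y+.5)/5-.5+262)
T=lambda x,y:((x+.5)/6-.5+370,(y+.5)/6-.5+195)
tab=[A(118,220,.08),A(128,70,.08),A(570,255,.08),A(583,108,.08)];print('table',np.array(tab))
cl=[A(290,102,.122),A(281,187,.122),A(458,120,.122),A(450,202,.122)];print('clips',np.array(cl))
print('seat',np.mean(cl,0));b=(cl[0]+cl[1])/2;a=(cl[2]+cl[3])/2
print('ab',a-b,np.linalg.norm(a-b),'ang',np.degrees(np.arctan2(*(b-a)[1::-1])))
print('tab ang',[np.degrees(np.arctan2(*(tab[i]-tab[j])[1::-1])) for i,j in((0,2),(1,3))],'end mid',(tab[0]+tab[1])/2)
w=A(227,455,.086);h=A(194,524,.126);p=A(214,576,.05)
print('wheel',w,'handle',h,np.linalg.norm((h-w)[:2]), np.linalg.norm((A(123,455,.086)-A(332,455,.086))))
print('handle tri',tri(S(475,94),T(194,524)),'hub',tri(S(532,154),T(232,453)),'wheel tri',tri(S(532,166),T(227,455)))
c=[B(118,48,.048),B(55,108,.048),B(170,243,.048),B(242,178,.048)];c=np.array(c);print('sleeve',c)
print([np.linalg.norm(c[i]-c[(i+1)%4]) for i in range(4)])
m=(c[2]+c[3])/2;f=(c[0]+c[1])/2;u=(m-f)/np.linalg.norm(m-f)
print('mouth',m,'dir out',u,np.degrees(np.arctan2(u[1],u[0])),'centre',c.mean(0))
print('pred tailcap',m+u*.060,'red cap top',[B(*q,.032) for q in((299,303),(290,268),(262,298),(337,303))])
print('spool',at('top',(235/1.25,400/1.25),.05),'note',at('top',(530/1.25,205/1.25),.02))
# ee orientation
from scipy.spatial.transform import Rotation as R
q=env.observe()['tool_rot'];print(R.from_quat(q[[1,2,3,0]]).as_matrix())
```

```text
table [[ 0.6009 -0.0162  0.08  ]
 [ 0.6664 -0.0228  0.08  ]
 [ 0.581  -0.2113  0.08  ]
 [ 0.645  -0.2199  0.08  ]]
clips [[ 0.6449 -0.0851  0.122 ]
 [ 0.6089 -0.0799  0.122 ]
 [ 0.6355 -0.1557  0.122 ]
 [ 0.6008 -0.1508  0.122 ]]
seat [ 0.6225 -0.1178  0.122 ]
ab [-0.0087 -0.0707  0.    ] 0.07126583975335811 ang 83.00163907221796
tab ang [np.float64(84.18756204703672), np.float64(83.82201341667064)] end mid [ 0.6336 -0.0195  0.08  ]
wheel [ 0.4979 -0.0586  0.086 ] handle [ 0.4682 -0.0375  0.126 ] 0.03645260078330966 0.08960374519748986
handle tri (array([ 0.4695, -0.0382,  0.1244]), np.float64(0.0027053403746034013)) hub (array([ 0.4977, -0.0598,  0.0899]), np.float64(0.0018244329385270958)) wheel tri (array([ 0.4976, -0.0591,  0.0816]), np.float64(0.000943632282977431))
sleeve [[0.5408 0.4486 0.048 ]
 [0.5098 0.4823 0.048 ]
 [0.4372 0.4219 0.048 ]
 [0.4706 0.3835 0.048 ]]
[np.float64(0.04585094593172064), np.float64(0.09441368039305252), np.float64(0.050883797447978885), np.float64(0.09581931593589817)]
mouth [0.4539 0.4027 0.048 ] dir out [-0.7509 -0.6604  0.    ] -138.6688956464426 centre [0.4896 0.4341 0.048 ]
pred tailcap [0.4088 0.3631 0.048 ] red cap top [array([0.4038, 0.3561, 0.032 ]), array([0.4224, 0.3607, 0.032 ]), array([0.4069, 0.3758, 0.032 ]), array([0.4034, 0.3359, 0.032 ])]
spool [0.3822 0.5159 0.05  ] note [ 0.7898 -0.1255  0.02  ]
[[-0.9551  0.2963 -0.0008]
 [ 0.2963  0.9551 -0.0015]
 [ 0.0003 -0.0017 -1.    ]]
```

```bash
cat >> h.py <<'E'
from scipy.spatial.transform import Rotation as Rot
def pose():
    o=env.observe();q=o['tool_rot'];M=Rot.from_quat(q[[1,2,3,0]]).as_matrix()
    return o['position'],np.degrees(np.arctan2(M[1,1],M[0,1])),o
def plan(p,yaw,path,step=.038,tw=7.0):
    """path: list of (xyz,yaw). prints calls of 5 rows in tool axes (tool assumed straight down)"""
    rows=[];p=np.array(p,float)
    for q,w in path:
        q=np.array(q,float);dw=w-yaw
        n=int(np.ceil(max(np.linalg.norm(q-p)/step,abs(dw)/tw,1)))
        rows+=[(p+(q-p)*i/n,yaw+dw*i/n) for i in range(1,n+1)];p,yaw=q,w
    return rows
def show(rows,p,yaw):
    for k in range(0,len(rows),5):
        a=np.radians(yaw);Y=np.array([np.cos(a),np.sin(a),0]);Z=np.array([0,0,-1.]);X=np.cross(Y,Z)
        ch=rows[k:k+5]
        print('slide',[[round(float(v@d)/.04,2) for d in(X,Y,Z)] for v in[np.array(r[0])-p for r in ch]],'twist',[round(float(-(r[1]-yaw)/5),2) for r in ch])
        p,yaw=np.array(ch[-1][0]),ch[-1][1]
E
python3 - <<'E'
from h import *
p,y,o=pose();print(y)
show(plan(p,y,[((.408,.362,.10),-48.7)]),p,y)
print(at('top',((214.5)/6-.5+370,(576.5)/6-.5+195),.08))
E
```

```text
72.76673772001404
slide [[-0.39, -0.15, 0.18], [-0.78, -0.3, 0.35], [-1.18, -0.45, 0.53], [-1.57, -0.6, 0.71], [-1.96, -0.75, 0.89]] twist [1.35, 2.7, 4.05, 5.4, 6.75]
slide [[-0.41, 0.09, 0.18], [-0.82, 0.19, 0.35], [-1.23, 0.28, 0.53], [-1.64, 0.37, 0.71], [-2.05, 0.47, 0.89]] twist [1.35, 2.7, 4.05, 5.4, 6.75]
slide [[-0.29, 0.31, 0.18], [-0.58, 0.61, 0.35], [-0.87, 0.92, 0.53], [-1.15, 1.22, 0.71], [-1.44, 1.53, 0.89]] twist [1.35, 2.7, 4.05, 5.4, 6.75]
slide [[-0.07, 0.41, 0.18], [-0.14, 0.83, 0.35], [-0.21, 1.24, 0.53]] twist [1.35, 2.7, 4.05]
[ 0.4463526  -0.05202665  0.08      ]
```

Emit:
step_arm:
  claw: [-1, -1, -1, -1, -1]
  slide:
    - [-0.39, -0.15, 0.18]
    - [-0.78, -0.3, 0.35]
    - [-1.18, -0.45, 0.53]
    - [-1.57, -0.6, 0.71]
    - [-1.96, -0.75, 0.89]
  twist: [1.35, 2.7, 4.05, 5.4, 6.75]
  squeeze: 30

```text
time: 0.52
position: [0.2367, 0.4965, 0.1922]
tool_rot: [-0.0, 0.433, 0.901, -0.0]
wrist_force: [0.2, 0.3, 0.1]
grip_width: 0.0917
grasp_force: 0.0
```

Emit:
step_arm:
  claw: [-1, -1, -1, -1, -1]
  slide:
    - [-0.41, 0.09, 0.18]
    - [-0.82, 0.19, 0.35]
    - [-1.23, 0.28, 0.53]
    - [-1.64, 0.37, 0.71]
    - [-2.05, 0.47, 0.89]
  twist: [1.35, 2.7, 4.05, 5.4, 6.75]

```text
time: 0.93
position: [0.3029, 0.4446, 0.1566]
tool_rot: [-0.0, 0.676, 0.737, -0.0]
wrist_force: [0.1, -0.7, 0.6]
grip_width: 0.0919
grasp_force: 0.0
```

Emit:
step_arm:
  claw: [-1, -1, -1, -1, -1]
  slide:
    - [-0.29, 0.31, 0.18]
    - [-0.58, 0.61, 0.35]
    - [-0.87, 0.92, 0.53]
    - [-1.15, 1.22, 0.71]
    - [-1.44, 1.53, 0.89]
  twist: [1.35, 2.7, 4.05, 5.4, 6.75]

```text
time: 1.35
position: [0.369, 0.3929, 0.121]
tool_rot: [-0.0, 0.861, 0.509, -0.0]
wrist_force: [-0.9, -0.4, 1.6]
grip_width: 0.0917
grasp_force: 0.0
```

Emit:
step_arm:
  claw: [-1, -1, -1, -1, -1]
  slide:
    - [-0.07, 0.41, 0.18]
    - [-0.14, 0.83, 0.35]
    - [-0.21, 1.24, 0.53]
    - [-0.21, 1.24, 0.53]
    - [-0.21, 1.24, 0.53]
  twist: [1.35, 2.7, 4.05, 4.05, 4.05]

```text
time: 1.77
position: [0.4081, 0.3621, 0.0999]
tool_rot: [-0.0, 0.936, 0.353, -0.001]
wrist_force: [0.5, 0.2, 0.5]
grip_width: 0.0919
grasp_force: 0.0
```

Run:
```python
from h import *
p,y,o=pose();print(p,y,o['wrist_force'])
show(plan(p,y,[((.408,.362,.019),-48.7)]),p,y)
snap('top','t1',(215,270,295,345),5)
print((proj('top',[p,p+[0,0,-.014]])-[215,270])*5)
```

```text
[0.40811699 0.3620549  0.09991301] -48.68374495206432 [0.4932405  0.24659599 0.50798127]
slide [[-0.0, -0.0, 0.67], [-0.0, -0.0, 1.35], [-0.0, -0.0, 2.02]] twist [0.0, 0.0, 0.0]
[[144.06473894 197.14679157]
 [147.63619459 196.28814519]]
```

View pics/t1.png

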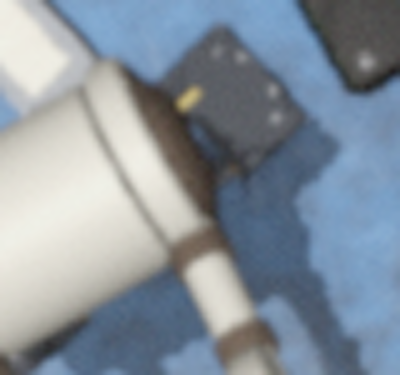

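The wrist hides the tail, so this view gives no check of the aim. The measured TCP agrees with the plan, so I descend, close, and check the grip width against 32 mm.

Emit:
step_arm:
  claw: [-1, -1, -1, -1, -1]
  slide:
    - [0, 0, 0.6]
    - [0, 0, 1.2]
    - [0, 0, 1.7]
    - [0, 0, 2.0]
    - [0, 0, 2.02]
  twist: [0, 0, 0, 0, 0]

```text
time: 2.23
position: [0.4059, 0.3622, 0.0175]
tool_rot: [0.0, 0.935, 0.353, -0.002]
wrist_force: [-0.7, 0.3, 0.3]
grip_width: 0.0923
grasp_force: 0.0
```

Emit:
step_arm:
  claw: [1, 1, 1, 1, 1]
  slide:
    - [0, 0, 0]
    - [0, 0, 0]
    - [0, 0, 0]
    - [0, 0, 0]
    - [0, 0, 0]
  twist: [0, 0, 0, 0, 0]
  squeeze: 25

```text
time: 2.65
position: [0.4091, 0.363, 0.0208]
tool_rot: [-0.0, 0.936, 0.352, 0.001]
wrist_force: [0.1, 0.4, 0.3]
grip_width: 0.0606
grasp_force: 0.0
```

Emit:
step_arm:
  claw: [1, 1, 1, 1, 1]
  slide:
    - [0, 0, 0]
    - [0, 0, 0]
    - [0, 0, 0]
    - [0, 0, 0]
    - [0, 0, 0]
  twist: [0, 0, 0, 0, 0]

```text
time: 3.07
position: [0.4083, 0.3626, 0.0198]
tool_rot: [-0.0, 0.936, 0.352, -0.0]
wrist_force: [-1.4, 0.3, 1.3]
grip_width: 0.0318
grasp_force: 24.9
```

Emit:
step_arm:
  claw: [1, 1, 1, 1, 1]
  slide:
    - [-0.2, 0, -0.04]
    - [-0.7, 0, -0.04]
    - [-1.3, 0, -0.04]
    - [-1.9, 0, -0.04]
    - [-2.5, 0, -0.04]
  twist: [0, 0, 0, 0, 0]

```text
time: 3.48
position: [0.3313, 0.2953, 0.0207]
tool_rot: [0.0, 0.936, 0.352, -0.001]
wrist_force: [-0.1, 1.0, -2.0]
grip_width: 0.0318
grasp_force: 24.9
```

Emit:
step_arm:
  claw: [1, 1, -0.4, -0.6, -0.6]
  slide:
    - [-0.1, 0, 0.04]
    - [-0.1, 0, 0.04]
    - [-0.1, 0, 0.04]
    - [-0.1, 0, 0.04]
    - [-0.1, 0, 0.04]
  twist: [0, 0, 0, 0, 0]

```text
time: 3.9
position: [0.331, 0.2944, 0.0201]
tool_rot: [-0.0, 0.936, 0.352, 0.001]
wrist_force: [-0.5, 0.2, -0.8]
grip_width: 0.0494
grasp_force: 0.0
```

Emit:
step_arm:
  claw: [-1, -1, -1, -1, -1]
  slide:
    - [0, 0, 0]
    - [0, 0, -0.5]
    - [0, 0, -1.2]
    - [-0.3, 1, -2]
    - [-0.3, 2, -2.5]
  twist: [0, 0, 0, 0, 0]

```text
time: 4.32
position: [0.3661, 0.2358, 0.1148]
tool_rot: [-0.0, 0.935, 0.355, 0.0]
wrist_force: [0.9, -1.0, -0.8]
grip_width: 0.0832
grasp_force: 0.0
```

Run:
```python
from h import *
p,y,o=pose();print(p,y,o['wrist_force'],o['grip_width'])
snap('top','t2',(200,250,320,350),6)
P=[[.3845,.342,.03],[.332,.294,.032]];print((proj('top',P)-[200,250])*6)
```

```text
[0.36611196 0.23576848 0.11484982] -48.46599272946969 [ 0.93887404 -0.97756075 -0.75112195] 0.08320384740940859
[[329.37513778 404.22892114]
 [439.25882705 521.88377415]]
```

View pics/t2.png

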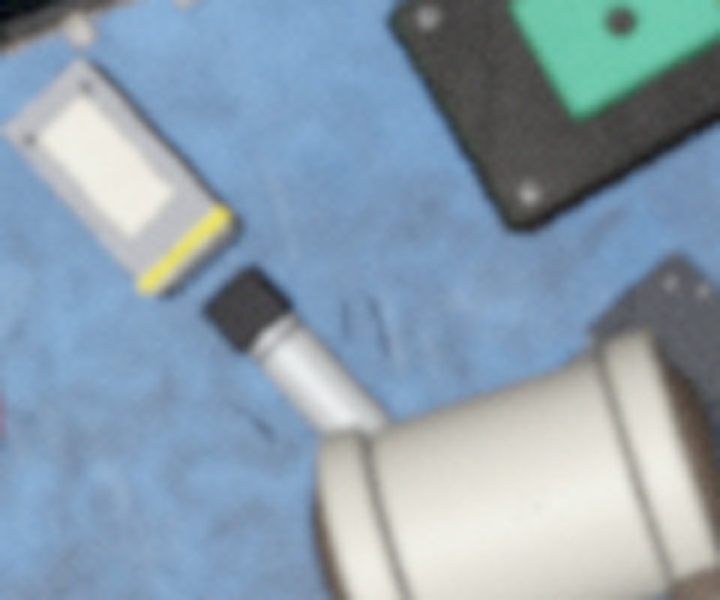

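The probe is out on the bench, with its head cap centre at about (249,307) and clear of the sleeve mouth. I work out the middle from it.

Run:
```python
from h import *
B=lambda x,y,z:at('top',((x+.5)/6-.5+200,(y+.5)/6-.5+250),z)
h=B(249,308,.032);print('head',h,'corners',[B(*q,.032)[:2] for q in((253,266),(292,302),(250,352),(205,308))])
p,y,o=pose()
t=np.array([.331,.2944]);d=h[:2]-t;print(np.linalg.norm(d),np.degrees(np.arctan2(d[1],d[0])))
u=d/np.linalg.norm(d);m=h[:2]-u*.07;print('mid',m,t+u*.07)
m=(m+t+u*.07)/2
show(plan(p,y,[((*m,.08),-48.7),((*m,.018),-48.7)],.03),p,y)
```

```text
head [0.42887122 0.37797575 0.032     ] corners [array([0.4473953 , 0.37596939]), array([0.43109958, 0.35882986]), array([0.40945369, 0.37777002]), array([0.42930053, 0.39754068])]
0.12869996530066335 40.4952016891817
mid [0.375639   0.33251884] [0.38423222 0.33985691]
slide [[0.46, -0.47, 0.25], [0.92, -0.93, 0.49], [1.37, -1.4, 0.74], [1.83, -1.86, 0.98], [1.83, -1.86, 1.5]] twist [-0.0, -0.01, -0.01, -0.02, -0.02]
slide [[0.0, 0.0, 0.52], [0.0, 0.0, 1.03]] twist [-0.0, -0.0]
```

Run:
```python
from h import *
p,y,o=pose();m=(.375,.332)
show(plan(p,y,[((*m,.08),-49),((*m,.018),-49)],.03),p,y)
```

```text
slide [[0.42, -0.47, 0.25], [0.84, -0.93, 0.49], [1.25, -1.4, 0.74], [1.67, -1.86, 0.98], [1.67, -1.86, 1.5]] twist [0.01, 0.02, 0.03, 0.04, 0.04]
slide [[0.0, 0.0, 0.52], [0.0, 0.0, 1.03]] twist [-0.0, -0.0]
```

Emit:
step_arm:
  claw: [-1, -1, -1, -1, -1]
  slide:
    - [0.42, -0.47, 0.25]
    - [0.84, -0.93, 0.49]
    - [1.25, -1.4, 0.74]
    - [1.67, -1.86, 0.98]
    - [1.67, -1.86, 1.4]
  twist: [0, 0.1, 0.1, 0.1, 0.1]

```text
time: 4.78
position: [0.3694, 0.3394, 0.0582]
tool_rot: [-0.001, 0.937, 0.349, 0.002]
wrist_force: [1.3, 1.0, 0.4]
grip_width: 0.0919
grasp_force: 0.0
```

Emit:
step_arm:
  claw: [-1, -1, 1, 1, 1]
  slide:
    - [0, 0, 0.6]
    - [0, 0, 1.05]
    - [0, 0, 1.1]
    - [0, 0, 1.1]
    - [0, 0, 1.1]
  twist: [0, 0, 0, 0, 0]
  squeeze: 40

```text
time: 5.2
position: [0.3693, 0.3367, 0.0144]
tool_rot: [-0.0, 0.937, 0.348, 0.002]
wrist_force: [0.3, 0.4, 6.7]
grip_width: 0.0744
grasp_force: 3.3
```

Emit:
step_arm:
  claw: [1, 1, 1, 1, 1]
  slide:
    - [0, 0, 0]
    - [0, 0, 0]
    - [0, 0, 0]
    - [0, 0, 0]
    - [0, 0, 0]
  twist: [0, 0, 0, 0, 0]

```text
time: 5.62
position: [0.3692, 0.3365, 0.0144]
tool_rot: [-0.0, 0.937, 0.348, 0.001]
wrist_force: [-0.6, 0.6, 5.8]
grip_width: 0.0408
grasp_force: 3.3
```

Emit:
step_arm:
  claw: [1, 1]
  slide:
    - [0, 0, 0]
    - [0, 0, 0]
  twist: [0, 0]

```text
time: 5.78
position: [0.3694, 0.3364, 0.0144]
tool_rot: [-0.0, 0.937, 0.348, 0.002]
wrist_force: [-0.2, 1.1, 5.9]
grip_width: 0.0277
grasp_force: 24.7
```

Run:
```python
from h import *
p,y,o=pose();print(p,y,o['wrist_force'],o['grip_width'],o['grasp_force'])
show(plan(p,y,[((p[0],p[1],.11),y),((.6225,-.1185,.22),-6.3)]),p,y)
```

```text
[0.36935628 0.33644461 0.01437768] -49.24422679434383 [-0.17595412  1.07741561  5.88735098] 0.02774503693943475 24.69237239762151
slide [[0.0, 0.0, -0.8], [0.0, 0.0, -1.59], [0.0, 0.0, -2.39], [-0.18, 0.85, -2.57], [-0.35, 1.7, -2.76]] twist [-0.0, -0.0, -0.0, -0.57, -1.15]
slide [[-0.26, 0.83, -0.18], [-0.52, 1.66, -0.37], [-0.78, 2.48, -0.55], [-1.04, 3.31, -0.73], [-1.3, 4.14, -0.92]] twist [-0.57, -1.15, -1.72, -2.29, -2.86]
slide [[-0.46, 0.74, -0.18], [-0.91, 1.48, -0.37], [-1.37, 2.21, -0.55], [-1.82, 2.95, -0.73], [-2.28, 3.69, -0.92]] twist [-0.57, -1.15, -1.72, -2.29, -2.86]
slide [[-0.62, 0.6, -0.18], [-1.25, 1.21, -0.37], [-1.87, 1.81, -0.55]] twist [-0.57, -1.15, -1.72]
```

Emit:
step_arm:
  claw: [1, 1, 1, 1, 1]
  slide:
    - [0, 0, -0.4]
    - [0, 0, -1.2]
    - [0, 0, -2.0]
    - [-0.17, 0.8, -2.4]
    - [-0.35, 1.7, -2.76]
  twist: [0, 0, 0, -0.57, -1.15]

```text
time: 6.2
position: [0.4019, 0.2757, 0.1253]
tool_rot: [-0.0, 0.917, 0.398, 0.001]
wrist_force: [1.6, 0.5, -2.5]
grip_width: 0.0273
grasp_force: 40.0
```

Emit:
step_arm:
  claw: [1, 1, 1, 1, 1]
  slide:
    - [-0.26, 0.83, -0.18]
    - [-0.52, 1.66, -0.37]
    - [-0.78, 2.48, -0.55]
    - [-1.04, 3.31, -0.73]
    - [-1.3, 4.14, -0.92]
  twist: [-0.57, -1.15, -1.72, -2.29, -2.86]

```text
time: 6.62
position: [0.4862, 0.1215, 0.16]
tool_rot: [-0.0, 0.862, 0.507, -0.0]
wrist_force: [0.4, -0.2, -3.2]
grip_width: 0.0268
grasp_force: 40.0
```

Emit:
step_arm:
  claw: [1, 1, 1, 1, 1]
  slide:
    - [-0.46, 0.74, -0.18]
    - [-0.91, 1.48, -0.37]
    - [-1.37, 2.21, -0.55]
    - [-1.82, 2.95, -0.73]
    - [-2.28, 3.69, -0.92]
  twist: [-0.57, -1.15, -1.72, -2.29, -2.86]

```text
time: 7.03
position: [0.5707, -0.0301, 0.1965]
tool_rot: [-0.001, 0.792, 0.61, -0.0]
wrist_force: [0.7, 1.3, -1.9]
grip_width: 0.0269
grasp_force: 40.0
```

Emit:
step_arm:
  claw: [1, 1, 1, 1, 1]
  slide:
    - [-0.62, 0.6, -0.18]
    - [-1.25, 1.21, -0.37]
    - [-1.87, 1.81, -0.5]
    - [-1.87, 1.81, -0.5]
    - [-1.87, 1.81, -0.5]
  twist: [-0.57, -1.15, -1.72, -1.72, -1.72]

```text
time: 7.45
position: [0.6214, -0.1209, 0.2161]
tool_rot: [-0.001, 0.746, 0.666, -0.0]
wrist_force: [-0.5, 0.7, -2.6]
grip_width: 0.0271
grasp_force: 40.0
```

Run:
```python
from h import *
p,y,o=pose();print(p,y,o['wrist_force'],o['grip_width'],o['grasp_force'])
show(plan(p,y,[((.6225,-.1185,.15),-6.3)]),p,y)
snap('top','t3',(370,175,490,275),6)
Y=np.array([.11,.994,0]);c=p+[0,0,.0016]
print('mid,head,tail px',(proj('top',[c,c+.07*Y,c-.07*Y])-[370,175])*6)
snap('side','s3',(330,225,430,300),6)
print((proj('side',[c,c+.07*Y,c-.07*Y])-[330,225])*6)
```

```text
[ 0.62141768 -0.12092168  0.21611333] -6.452155665752739 [-0.50736187  0.723296   -2.62683956] 0.02712398498213262 39.975451827049255
slide [[0.03, 0.01, 0.83], [0.06, 0.02, 1.65]] twist [-0.02, -0.03]
mid,head,tail px [[423.49693812 242.22294449]
 [246.03977084 226.97263509]
 [600.94649199 257.50469578]]
[[220.90316347 165.27215436]
 [160.94141002 105.05245266]
 [286.05672019 230.75890941]]
```

View pics/t3.png

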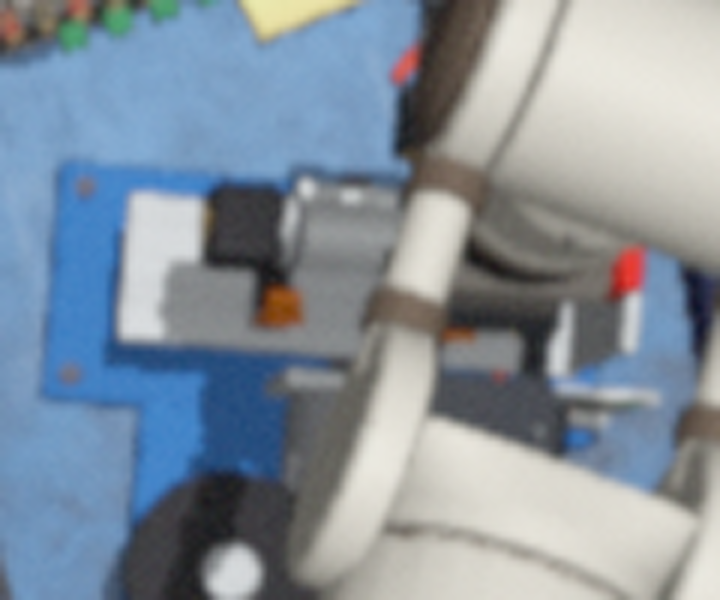

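View pics/s3.png

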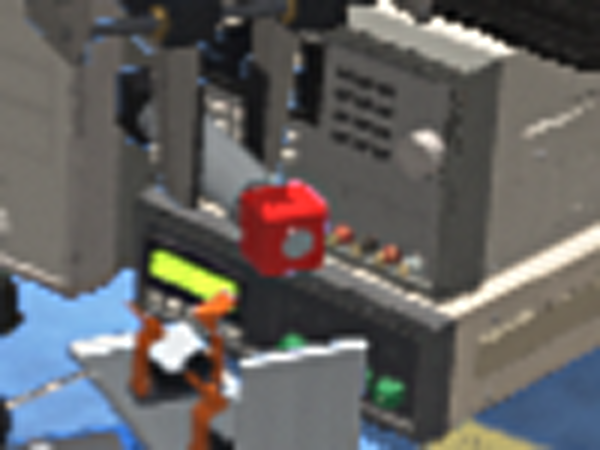

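In the top view the head cap centre is about (245,226), predicted (246,227). In the side view the red tail is about (284,229), predicted (286,231). So the probe sits in the fingers as planned, and I descend over the clips.

Emit:
step_arm:
  claw: [1, 1, 1, 1, 1]
  slide:
    - [0, 0, 0.6]
    - [0.03, 0.02, 1.2]
    - [0.05, 0.03, 1.7]
    - [0.05, 0.03, 1.75]
    - [0.05, 0.03, 1.75]
  twist: [0, 0, 0, 0, 0]

```text
time: 7.97
position: [0.6209, -0.1158, 0.1454]
tool_rot: [-0.002, 0.744, 0.668, -0.001]
wrist_force: [0.6, 0.1, -2.2]
grip_width: 0.027
grasp_force: 40.0
```

Emit:
step_arm:
  claw: [1, 1, 1, 1, 1]
  slide:
    - [0, 0, 0.2]
    - [0, 0, 0.4]
    - [0, 0, 0.6]
    - [0, 0, 0.8]
    - [0, 0, 0.8]
  twist: [0, 0, 0, 0, 0]

```text
time: 8.38
position: [0.6222, -0.1178, 0.1151]
tool_rot: [-0.0, 0.745, 0.667, -0.0]
wrist_force: [-1.1, -1.1, -1.5]
grip_width: 0.0268
grasp_force: 40.0
```

Emit:
step_arm:
  claw: [1, 1, 1, 1, 1]
  slide:
    - [0, 0, 0.1]
    - [0, 0, 0.2]
    - [0, 0, 0.27]
    - [0, 0, 0.27]
    - [0, 0, 0.27]
  twist: [0, 0, 0, 0, 0]

```text
time: 8.8
position: [0.6217, -0.1175, 0.1045]
tool_rot: [-0.001, 0.745, 0.667, -0.001]
wrist_force: [-5.2, 1.6, 3.7]
grip_width: 0.0273
grasp_force: 40.0
```

Emit:
step_arm:
  claw: [1, 1, 1]
  slide:
    - [0, 0, 0.05]
    - [0, 0, 0.08]
    - [0, 0, 0.08]
  twist: [0, 0, 0]

```text
time: 9.05
position: [0.6218, -0.1175, 0.1043]
tool_rot: [-0.001, 0.745, 0.667, -0.001]
wrist_force: [-13.9, 3.6, 18.9]
grip_width: 0.0268
grasp_force: 40.0
```

Run:
```python
from h import *
p,y,o=pose();print(p,y,o['wrist_force'],o['grip_width'],o['grasp_force'])
```

```text
[ 0.6218124  -0.11748766  0.10428767] -6.277233532029187 [-13.86559731   3.59891086  18.94575733] 0.026772579956018363 39.9910444021225
```

Emit:
step_arm:
  claw: [1, -0.3, -0.3, -0.3, -0.3]
  slide:
    - [0, 0, -0.1]
    - [0, 0, -0.1]
    - [0, 0, -0.1]
    - [0, 0, -0.1]
    - [0, 0, -0.1]
  twist: [0, 0, 0, 0, 0]

```text
time: 9.47
position: [0.623, -0.1178, 0.1054]
tool_rot: [0.001, 0.745, 0.667, 0.0]
wrist_force: [0.6, -0.7, 0.4]
grip_width: 0.0511
grasp_force: 0.0
```

Emit:
step_arm:
  claw: [-0.3, -0.3, -0.3, -0.3, -0.3]
  slide:
    - [0, 0, 0]
    - [0, 0, -0.5]
    - [0, 0, -1.2]
    - [0, 0, -2]
    - [0, 0, -2.5]
  twist: [0, 0, 0, 0, 0]

```text
time: 9.88
position: [0.6236, -0.1181, 0.2087]
tool_rot: [0.002, 0.745, 0.667, 0.001]
wrist_force: [0.0, 0.3, 0.7]
grip_width: 0.06
grasp_force: 0.0
```

Run:
```python
from h import *
p,y,o=pose();print(p,y,o['wrist_force'],o['grip_width'],o['grasp_force'])
show(plan(p,y,[((.469,-.038,.18),y)]),p,y)
snap('side','s4',(345,245,425,320),7)
c=np.array([.6225,-.1175,.106]);Y=np.array([.11,.994,0])
print((proj('side',[c,c+.07*Y,c-.07*Y])-[345,245])*7)
```

```text
[ 0.62364472 -0.11806353  0.2086707 ] -6.281005635786048 [0.04338223 0.33663506 0.7165033 ] 0.059983845593346234 0.0
slide [[0.31, -0.81, 0.14], [0.63, -1.62, 0.29], [0.94, -2.44, 0.43], [1.25, -3.25, 0.57], [1.57, -4.06, 0.72]] twist [-0.0, -0.0, -0.0, -0.0, -0.0]
[[137.93550884 297.12475854]
 [ 70.9711027  219.73986439]
 [210.43913213 380.93711999]]
```

View pics/s4.png

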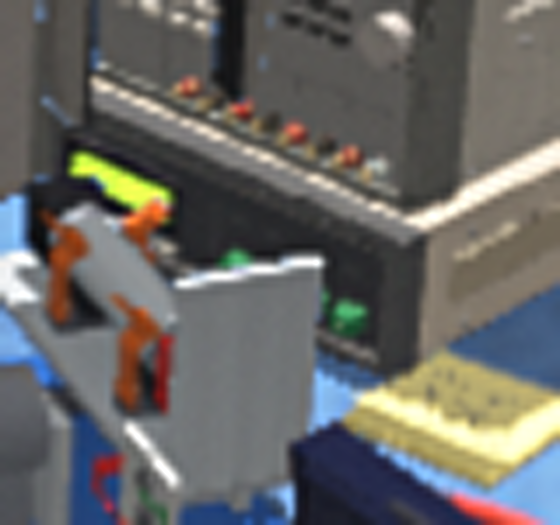

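The side view shows the probe held under both orange clips with the red tail at the backstop (165,370), as wanted. Now I check the pin's height against the fingertips.

Run:
```python
from h import *
S=lambda x,y:((x-400+.5)/5-.5+290,(y+.5)/5-.5+262)
T=lambda x,y:((x+.5)/6-.5+370,(y+.5)/6-.5+195)
for s in((443,194),(445,285)):
  for t in((216,576),(200,576)): print(tri(S(*s),T(*t)))
a=at('side',S(445,288),.006);print('base',a)
c,d=ray('side',S(443,192));k=((a-c)[:2]@d[:2])/(d[:2]@d[:2]);print('pin top',c+k*d)
```

```text
(array([ 0.44521473, -0.05350267,  0.0731196 ]), np.float64(0.0023738945769880343))
(array([ 0.44646533, -0.04758321,  0.06948544]), np.float64(2.1527142639573448e-05))
(array([ 0.44381764, -0.06158545,  0.01723682]), np.float64(0.00514200590978267))
(array([ 0.44511033, -0.05547746,  0.01318478]), np.float64(0.002713505868610171))
base [ 0.44689905 -0.04779206  0.006     ]
pin top [ 0.44645965 -0.04760448  0.07082196]
```

Emit:
step_arm:
  claw: [-0.3, -0.3, -0.3, -0.3, -0.3]
  slide:
    - [0.31, -0.81, 0.14]
    - [0.63, -1.62, 0.29]
    - [0.94, -2.44, 0.43]
    - [1.25, -3.25, 0.57]
    - [1.57, -4.06, 0.72]
  twist: [0, 0, 0, 0, 0]
  squeeze: 15

```text
time: 10.35
position: [0.4665, -0.0368, 0.1757]
tool_rot: [0.0, 0.745, 0.667, 0.0]
wrist_force: [0.0, 0.2, 0.4]
grip_width: 0.0599
grasp_force: 0.0
```

Emit:
step_arm:
  claw: [-0.3, -0.3]
  slide:
    - [0, 0, 0]
    - [0, 0, 0]
  twist: [0, 0]

```text
time: 10.52
position: [0.4662, -0.0365, 0.1753]
tool_rot: [-0.001, 0.745, 0.668, -0.0]
wrist_force: [1.5, -1.1, 0.1]
grip_width: 0.0597
grasp_force: 0.0
```

Run:
```python
from h import *
p,y,o=pose();print(p,y,o['wrist_force'])
show(plan(p,y,[((.4694,-.0385,.107),y)],.025),p,y)
```

```text
[ 0.46624824 -0.03648506  0.17527877] -6.2356056902274695 [ 1.48474963 -1.06701681  0.09638233]
slide [[-0.01, 0.03, 0.57], [-0.03, 0.06, 1.14], [-0.04, 0.08, 1.71]] twist [-0.0, -0.0, -0.0]
```

Emit:
step_arm:
  claw: [-0.3, -0.3, -0.3, -0.3, -0.3]
  slide:
    - [-0.04, 0.08, 0.3]
    - [-0.04, 0.08, 0.8]
    - [-0.04, 0.08, 1.3]
    - [-0.04, 0.08, 1.7]
    - [-0.04, 0.08, 1.7]
  twist: [0, 0, 0, 0, 0]

```text
time: 10.93
position: [0.4703, -0.0396, 0.1059]
tool_rot: [-0.002, 0.745, 0.667, -0.001]
wrist_force: [-1.0, 0.9, -0.1]
grip_width: 0.0598
grasp_force: 0.0
```

Emit:
step_arm:
  claw: [1, 1, 1, 1, 1]
  slide:
    - [0, 0, 0]
    - [0, 0, 0]
    - [0, 0, 0]
    - [0, 0, 0]
    - [0, 0, 0]
  twist: [0, 0, 0, 0, 0]

```text
time: 11.35
position: [0.4717, -0.0397, 0.1094]
tool_rot: [0.001, 0.745, 0.667, 0.0]
wrist_force: [0.0, -0.6, 0.5]
grip_width: 0.0286
grasp_force: 0.0
```

Emit:
step_arm:
  claw: [1, 1, 1]
  slide:
    - [0, 0, 0]
    - [0, 0, 0]
    - [0, 0, 0]
  twist: [0, 0, 0]

```text
time: 11.6
position: [0.4707, -0.0392, 0.1087]
tool_rot: [-0.0, 0.745, 0.667, -0.0]
wrist_force: [-2.2, 1.8, 2.7]
grip_width: 0.0172
grasp_force: 15.0
```

Run:
```python
from h import *
p,y,o=pose();print(p,y,o['wrist_force'],o['grip_width'],o['grasp_force'])
c=np.array([.4978,-.0588]);d=p[:2]-c;a0=np.degrees(np.arctan2(d[1],d[0]));print(a0,np.hypot(*d))
# clockwise circle in tool axes: 36deg per row
R=.035
def circ(a,st,n):
    return [(np.array([*(p[:2]+R*(np.array([np.cos(t),np.sin(t)])-np.array([np.cos(np.radians(a)),np.sin(np.radians(a))]))),p[2]]),y) for t in np.radians(a-st*np.arange(1,n+1))]
print('20deg x5');show(circ(144.5,20,5),p,y)
print('to 320: from 44.5');show(circ(44.5,36,5),p,y)
```

```text
[ 0.47072348 -0.0391956   0.10870159] -6.279396547522257 [-2.2481473   1.83940912  2.70602936] 0.01718318966379361 15.000526160001755
144.0940764593984 0.03342858167479746
20deg x5
slide [[0.24, 0.19, 0.0], [0.39, 0.45, 0.0], [0.45, 0.75, 0.0], [0.4, 1.05, 0.0], [0.25, 1.32, 0.0]] twist [-0.0, -0.0, -0.0, -0.0, -0.0]
to 320: from 44.5
slide [[-0.45, 0.29, 0.0], [-0.99, 0.26, 0.0], [-1.41, -0.08, 0.0], [-1.55, -0.6, 0.0], [-1.36, -1.11, 0.0]] twist [-0.0, -0.0, -0.0, -0.0, -0.0]
```

Emit:
step_arm:
  claw: [1, 1, 1, 1, 1]
  slide:
    - [0.24, 0.19, 0]
    - [0.39, 0.45, 0]
    - [0.45, 0.75, 0]
    - [0.4, 1.05, 0]
    - [0.25, 1.32, 0]
  twist: [0, 0, 0, 0, 0]
  squeeze: 20

```text
time: 12.02
position: [0.5233, -0.0383, 0.1085]
tool_rot: [0.001, 0.744, 0.668, -0.005]
wrist_force: [-16.6, -13.6, 12.0]
grip_width: 0.0174
grasp_force: 20.0
```

Emit:
step_arm:
  claw: [1, 1, 1, 1, 1]
  slide:
    - [-0.45, 0.29, 0]
    - [-0.99, 0.26, 0]
    - [-1.41, -0.08, 0]
    - [-1.55, -0.6, 0]
    - [-1.36, -1.11, 0]
  twist: [0, 0, 0, 0, 0]

```text
time: 12.43
position: [0.4743, -0.089, 0.1087]
tool_rot: [0.003, 0.745, 0.667, -0.002]
wrist_force: [1.3, 0.2, 2.1]
grip_width: 0.0174
grasp_force: 20.0
```

Run:
```python
from h import *
p,y,o=pose();print(p,y,o['wrist_force'],o['grip_width'],o['grasp_force'])
c=np.array([.4978,-.0588]);d=p[:2]-c;print(np.degrees(np.arctan2(d[1],d[0])),np.hypot(*d))
```

```text
[ 0.47431095 -0.08897834  0.10871337] -6.361263549536312 [1.25046489 0.22459619 2.08488575] 0.017447675352923936 20.0016188621521
-127.89510287853608 0.038242223037917446
```

```bash
cat > c.py <<'E'
from h import *
import sys
p,y,o=pose();c=np.array([.497,-.0623]);d=p[:2]-c;a=np.arctan2(d[1],d[0]);print(np.degrees(a),np.hypot(*d),o['wrist_force'])
st=np.radians(float(sys.argv[1]));q=p.copy()
for n in range(int(sys.argv[2])):
    rows=[(np.array([*(c+.035*np.array([np.cos(a-st*i),np.sin(a-st*i)])),p[2]]),y) for i in range(1,6)]
    show(rows,q,y);q=rows[-1][0];a-=5*st
E
python3 c.py 36 2
```

```text
-130.38007542474705 0.03502180432197755 [1.25046489 0.22459619 2.08488575]
slide [[0.43, -0.33, 0.0], [0.97, -0.35, 0.0], [1.42, -0.05, 0.0], [1.6, 0.46, 0.0], [1.45, 0.98, 0.0]] twist [-0.0, -0.0, -0.0, -0.0, -0.0]
slide [[-0.43, 0.33, 0.0], [-0.97, 0.35, 0.0], [-1.41, 0.05, 0.0], [-1.6, -0.46, 0.0], [-1.45, -0.98, 0.0]] twist [-0.0, -0.0, -0.0, -0.0, -0.0]
```

Emit:
step_arm:
  claw: [1, 1, 1]
  slide:
    - [0, 0, 0]
    - [0, 0, 0]
    - [0, 0, 0]
  twist: [0, 0, 0]

```text
time: 12.68
position: [0.4724, -0.0866, 0.1085]
tool_rot: [0.0, 0.744, 0.668, -0.003]
wrist_force: [-10.5, -9.5, 4.8]
grip_width: 0.0176
grasp_force: 20.0
```

```bash
python3 c.py 36 2; python3 -c "
from h import *
print(pose())"
```

```text
-135.33366181600806 0.03454044805874102 [-10.53484001  -9.52459391   4.75094235]
slide [[0.45, -0.3, 0.0], [0.99, -0.27, 0.0], [1.4, 0.07, 0.0], [1.54, 0.59, 0.0], [1.35, 1.1, 0.0]] twist [-0.0, -0.0, -0.0, -0.0, -0.0]
slide [[-0.45, 0.29, 0.0], [-0.99, 0.26, 0.0], [-1.41, -0.08, 0.0], [-1.55, -0.6, 0.0], [-1.36, -1.1, 0.0]] twist [-0.0, -0.0, -0.0, -0.0, -0.0]
(array([ 0.4724344 , -0.08658114,  0.1084638 ]), np.float64(-6.222421823204899), {'time': 12.6833, 'joints': array([-0.4292791 ,  0.04802588,  1.96822896, -0.007152  ,  1.12780975,
       -0.31761544]), 'dq': array([-1.56050386e-03,  8.65480946e-03, -8.58141951e-03, -2.93480407e-03,
       -3.43791233e-04,  4.80094263e-05]), 'joint_torque': array([ 5.26156738e+00, -2.96227151e+01, -2.95343024e+01,  3.59432593e+00,
       -1.67414837e+00,  2.58491031e-02]), 'position': array([ 0.4724344 , -0.08658114,  0.1084638 ]), 'tool_rot': array([ 1.60294276e-04,  7.44433846e-01,  6.67687274e-01, -3.45367121e-03]), 'wrist_force': array([-10.53484001,  -9.52459391,   4.75094235]), 'moment': array([-1.70696357,  1.85311999,  0.05080241]), 'grasp_force': 20.00077486038208, 'grip_width': 0.017611417795867203})
```

```bash
sed -i "s/q=p.copy()/q=p.copy();q[:2]=[.4742,-.0842]/; s/\.0623/.0620/" c.py; python3 c.py 36 2
```

```text
-134.98188573711408 0.03475199614434696 [-10.53484001  -9.52459391   4.75094235]
slide [[0.38, -0.34, 0.0], [0.92, -0.31, 0.0], [1.35, 0.03, 0.0], [1.49, 0.55, 0.0], [1.3, 1.05, 0.0]] twist [-0.0, -0.0, -0.0, -0.0, -0.0]
slide [[-0.45, 0.3, 0.0], [-0.99, 0.27, 0.0], [-1.41, -0.07, 0.0], [-1.56, -0.59, 0.0], [-1.36, -1.1, 0.0]] twist [-0.0, -0.0, -0.0, -0.0, -0.0]
```

Emit:
step_arm:
  claw: [1, 1, 1, 1, 1]
  slide:
    - [0.38, -0.34, 0]
    - [0.92, -0.31, 0]
    - [1.35, 0.03, 0]
    - [1.49, 0.55, 0]
    - [1.3, 1.05, 0]
  twist: [0, 0, 0, 0, 0]

```text
time: 13.1
position: [0.5222, -0.0366, 0.1086]
tool_rot: [0.001, 0.744, 0.669, -0.001]
wrist_force: [-13.8, -13.1, 7.9]
grip_width: 0.0177
grasp_force: 20.0
```

Emit:
step_arm:
  claw: [1, 1, 1, 1, 1]
  slide:
    - [-0.45, 0.3, 0]
    - [-0.99, 0.27, 0]
    - [-1.41, -0.07, 0]
    - [-1.56, -0.59, 0]
    - [-1.36, -1.1, 0]
  twist: [0, 0, 0, 0, 0]

```text
time: 13.52
position: [0.4729, -0.0878, 0.1087]
tool_rot: [0.001, 0.746, 0.666, 0.001]
wrist_force: [10.8, 10.9, -0.5]
grip_width: 0.0176
grasp_force: 20.0
```

Emit:
step_arm:
  claw: [1, 1, 1]
  slide:
    - [0, 0, 0]
    - [0, 0, 0]
    - [0, 0, 0]
  twist: [0, 0, 0]

```text
time: 13.77
position: [0.4724, -0.0868, 0.1085]
tool_rot: [0.0, 0.745, 0.667, -0.0]
wrist_force: [-2.0, -0.2, 1.0]
grip_width: 0.0178
grasp_force: 20.0
```

Emit:
step_arm:
  claw: [1, 1, 1, 1, 1]
  slide:
    - [0.45, -0.3, 0]
    - [0.99, -0.27, 0]
    - [1.41, 0.07, 0]
    - [1.56, 0.59, 0]
    - [1.36, 1.1, 0]
  twist: [0, 0, 0, 0, 0]

```text
time: 14.18
position: [0.5226, -0.0366, 0.1085]
tool_rot: [0.0, 0.744, 0.669, -0.001]
wrist_force: [-14.4, -13.9, 8.6]
grip_width: 0.0175
grasp_force: 20.0
```

Emit:
step_arm:
  claw: [1, 1, 1, 1, 1]
  slide:
    - [-0.45, 0.3, 0]
    - [-0.99, 0.27, 0]
    - [-1.41, -0.07, 0]
    - [-1.56, -0.59, 0]
    - [-1.36, -1.1, 0]
  twist: [0, 0, 0, 0, 0]

```text
time: 14.6
position: [0.4732, -0.0879, 0.1086]
tool_rot: [0.001, 0.746, 0.666, 0.001]
wrist_force: [11.3, 11.2, -1.5]
grip_width: 0.0173
grasp_force: 20.0
```

Emit:
step_arm:
  claw: [1, 1, 1, 1, 1]
  slide:
    - [0.45, -0.3, 0]
    - [0.99, -0.27, 0]
    - [1.41, 0.07, 0]
    - [1.56, 0.59, 0]
    - [1.36, 1.1, 0]
  twist: [0, 0, 0, 0, 0]

```text
time: 15.02
position: [0.5226, -0.0366, 0.1085]
tool_rot: [0.0, 0.744, 0.669, -0.001]
wrist_force: [-15.3, -14.4, 8.5]
grip_width: 0.0173
grasp_force: 20.0
```

Emit:
step_arm:
  claw: [1, 1, 1, 1, 1]
  slide:
    - [-0.45, 0.3, 0]
    - [-0.99, 0.27, 0]
    - [-1.41, -0.07, 0]
    - [-1.56, -0.59, 0]
    - [-1.36, -1.1, 0]
  twist: [0, 0, 0, 0, 0]

```text
time: 15.43
position: [0.4732, -0.0878, 0.1086]
tool_rot: [0.001, 0.746, 0.666, 0.001]
wrist_force: [11.5, 11.0, -1.2]
grip_width: 0.0176
grasp_force: 20.0
```

Emit:
step_arm:
  claw: [1, 1, 1]
  slide:
    - [0, 0, 0]
    - [0, 0, 0]
    - [0, 0, 0]
  twist: [0, 0, 0]

```text
time: 15.68
position: [0.4728, -0.0869, 0.1085]
tool_rot: [0.0, 0.745, 0.667, -0.0]
wrist_force: [0.4, 1.2, 0.5]
grip_width: 0.0174
grasp_force: 20.0
```

```bash
sed -i "s/;q\[:2\]=\[.4742,-.0842\]//" c.py; python3 c.py 11.4 1
```

```text
-134.21456057326472 0.03471178814610416 [0.35671352 1.21474716 0.54371685]
slide [[0.11, -0.13, 0.0], [0.26, -0.23, 0.0], [0.42, -0.3, 0.0], [0.59, -0.34, 0.0], [0.76, -0.34, 0.0]] twist [-0.0, -0.0, -0.0, -0.0, -0.0]
```

Emit:
step_arm:
  claw: [1, 1, 1, 1, 1]
  slide:
    - [0.11, -0.13, 0]
    - [0.26, -0.23, 0]
    - [0.42, -0.3, 0]
    - [0.59, -0.34, 0]
    - [0.76, -0.34, 0]
  twist: [0, 0, 0, 0, 0]

```text
time: 16.1
position: [0.4626, -0.0545, 0.1085]
tool_rot: [0.001, 0.745, 0.667, 0.0]
wrist_force: [6.6, -1.8, -6.5]
grip_width: 0.0175
grasp_force: 20.0
```

Emit:
step_arm:
  claw: [1, 1, 1, -0.2, -0.3]
  slide:
    - [0, 0, 0]
    - [0, 0, 0]
    - [0, 0, 0]
    - [0, 0, 0]
    - [0, 0, 0]
  twist: [0, 0, 0, 0, 0]

```text
time: 16.52
position: [0.4614, -0.0544, 0.1084]
tool_rot: [-0.001, 0.745, 0.668, -0.001]
wrist_force: [-0.4, 0.4, 0.0]
grip_width: 0.0288
grasp_force: 0.0
```

Emit:
step_arm:
  claw: [-0.3, -0.3, -0.3, -0.3, -0.3]
  slide:
    - [0, 0, 0]
    - [0, 0, 0]
    - [0, 0, -0.5]
    - [0, 0, -1.3]
    - [0, 0, -2.1]
  twist: [0, 0, 0, 0, 0]

```text
time: 16.93
position: [0.4607, -0.0545, 0.1924]
tool_rot: [-0.002, 0.745, 0.667, -0.001]
wrist_force: [0.5, 0.1, 0.1]
grip_width: 0.0593
grasp_force: 0.0
```

Emit:
step_arm:
  claw: [-0.3, -0.3, -0.3, -0.3, -0.3]
  slide:
    - [0.6, -0.3, -0.5]
    - [1.4, -0.6, -1]
    - [2.2, -0.9, -1.4]
    - [3, -1.2, -1.6]
    - [3.8, -1.5, -1.6]
  twist: [0, 0, 0, 0, 0]

```text
time: 17.35
position: [0.4194, 0.104, 0.2591]
tool_rot: [0.002, 0.745, 0.667, 0.002]
wrist_force: [0.7, -0.4, 0.3]
grip_width: 0.0596
grasp_force: 0.0
```

Run:
```python
from h import *
p,y,o=pose();print(p,y,o['wrist_force'],o['grip_width'])
t=env.capture('top')[:,:,::-1];s=env.capture('side')[:,:,::-1]
r=lambda im,x,y,w,h,f:cv2.resize(im[y:y+h,x:x+w],None,fx=f,fy=f,interpolation=cv2.INTER_CUBIC)
cv2.imwrite('pics/f.png',np.hstack([r(t,385,205,100,90,4),r(s,290,255,100,90,4)]))
```

```text
[0.41942368 0.10395188 0.25910455] -6.331205105781032 [ 0.69213856 -0.37932747  0.32279177] 0.05955814406000392
```

View pics/f.png

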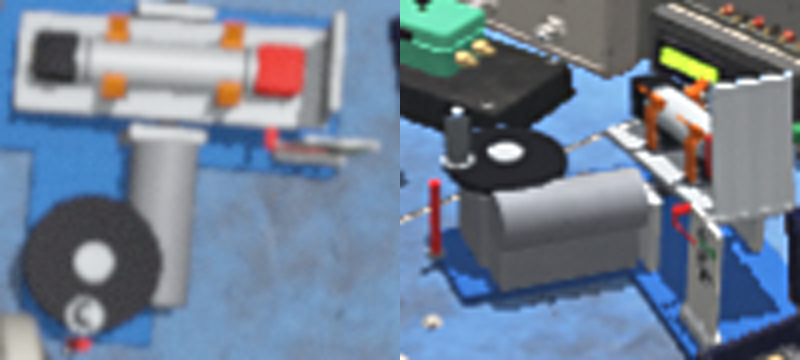

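The handle stands next to the red pin, the probe is in both clips, and the table is tilted. As a last check I compare the backstop's top corners in the side crop, (712,83) and (798,72), with predictions for several tilts.

Run:
```python
from h import *
s=np.array([.6225,-.1178,.106]);a=np.radians(83.7);Y=np.array([np.cos(a),np.sin(a),0]);X=np.array([Y[1],-Y[0],0]);Z=np.array([0,0,1.])
for t in(0,7.5,10,12.5):
    T=np.radians(-t);Yr=Y*np.cos(T)+Z*np.sin(T);Zr=Z*np.cos(T)-Y*np.sin(T);o=s-.041*Z
    P=[o+x*X-.1*Yr+.107*Zr for x in(-.03,.03)]
    print(t,((proj('side',P)-[290,255])*4+[400,0]).round(0))
```

```text
0 [[723. 120.]
 [806. 106.]]
7.5 [[715.  94.]
 [798.  80.]]
10 [[712.  85.]
 [794.  72.]]
12.5 [[709.  77.]
 [791.  64.]]
```

The corners match a 10 degree tilt, so I hand in.

```bash
python3 -c "
from cell import env
print(env.hand_in())"
```

```text
the job is handed in; nothing more can be done
None
```

The job is handed in at about 17.5 s of the 72 s; the hand-in returned no verdict, but in the last pictures the probe is seated in both clips, tail at the backstop, with the handle at its pin and the stage at about 10 degrees.

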